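# Lock the washed filter cartridge onto the workshop vacuum's head

### The arm

A 7-joint arm with a two-finger parallel gripper is mounted at the origin on the work surface. World frame = base frame: x ahead of the robot, y to its left, z up, the work surface at z = 0. Lengths are in m, angles in rad, forces in N, time in s.
With the tool pointing down it reaches from about 0.4 to 0.9 m from the base axis. Payload 5.5 kg.
Tool frame: the origin (TCP) lies on the centre line of the jaws, within the pads' length; the fingertips stand 17 mm ahead of it and the grasp point (between the pads) lies 2 mm behind it; x points along the fingers, z is the direction in which the jaws open and shut, and the axes are right-handed (so a half turn about x gives the same grasp; the last joint's range is limited). The gripper opens to 85 mm and grips with 20 to 120 N. Pads are 22 mm wide; open, the fingers measure 114 mm over their backs; the gripper's body (76 mm by 85 mm) begins 54 mm behind the grasp point. The pads swing forward as they close: fully open they stand 13 mm farther back than shut.
Start: joints at [1.416, 0.501, -0.427, 1.55, 0.221, 1.138, -0.21], TCP at [0.264, -0.594, 0.248] pointing down, gripper open.
Joint ranges: [-2.88, 2.88], [-0.31, 2.03], [-1.54, 1.56], [0.2, 2.42], [-1.41, 4.55], [0.19, 2.02], [-2.57, 2.57]. Speed limits (rad/s): [2.57, 2.57, 3.14, 3.14, 3.14, 3.14, 3.14].

### API

Orientations are given as [roll, pitch, yaw] about the fixed x, y, z axes, in that order (R = Rz(yaw) Ry(pitch) Rx(roll)).
In Python, from station import sensors, snapshot, get_calibration, finish_job gives the robot as it stands. The module is installed in compiled form; this text tells all that it offers.
- The arm moves only by the tool carry_out, never from a script. Its argument "increments" is one flat list of numbers, 7 for each row, row after row: the turn, a rotation vector about the tool's x, y, z as a fraction of full scale, then the shift along the tool's x, y, z as a fraction of full scale, then the gripper's target within -1 to 1 (shut at 1, half-way at 0, fully open at -1). In form: [ax, ay, az, tx, ty, tz, claw, ax, ay, az, tx, ty, tz, claw, ...]. A call has exactly 5 rows; each row is the pose to reach, as a shift and turn from the pose commanded when the call began, along the tool's axes at that moment; what a row does not reach only later rows make up. Full scale, the value 1, is 120 mm for a shift and 45 degrees for a turn. A row lasts 1/10 s, in which the tool goes at most 50 mm and 8.59 degrees, less where a joint would pass 70% of its speed; a pose out of reach is approached as far as the arm can. A call with a number of a shift or a turn outside -1 to 1 is refused whole. A call with a gripper value outside its range is refused whole. The fingers move at their own pace and stop on an object; the grip force is fixed at half the most. Time passes only in rows, so rows that repeat a pose let the fingers close, or fill a call up. It gives the time, the measured TCP pose, the force and the opening at its end, in the units of the state.
- sensors.get_obs(): the state, without advancing time (a new reading comes with each control period).
- snapshot(name): name is "side" or "top" or "wrist"; returns (picture, depth): 400x640x3 uint8, red, green, blue; 400x640 float32, m along the optical axis (not along the pixel's ray), 0 where there is no reading.
- get_calibration(name): a dict with "camera_matrix" (3x3 intrinsics, pixels), "origin" and "attitude" of the camera in the world. Camera axes: x right, y down, z forward; pixel columns grow to the right and rows downward; lengths in m; the calibration is good to about 2 mm. A picture is of the moment at which its call begins: read the wrist's pose just before it. get_calibration takes no time and is no camera call; for the wrist camera it gives the pose at the moment of the call.
- finish_job(): hands the job in, once; it reports no verdict.
The state is a dict: "time_s": time; "qpos": joint angles; "dq": joint speeds; "effort": joint torques, N m; "tool_pos": TCP position; "tcp_rot": TCP orientation; "ft_force": force on the tool from outside, world axes, zero at the start; "moment": the same for the moment, N m; "gripper_width": opening from 0.0 (shut) to 1.0 (fully open).
Only numpy, scipy, OpenCV 4.12 (cv2) and the standard library are available. Lean on these libraries where they do the work, as an engineer would, in place of code of your own. Each camera call takes 0.05 s, during which the arm holds its last target.

### The job

The workshop vacuum's head stands upside down on the bench with its washed filter cartridge already slipped over the cage. Pick up the filter's locking cap by its bar, lower its two pins through the notches in the cage's collar until it rests on the rubber seal, then turn it clockwise until the ramps have drawn it properly tight, without crushing the seal, and let go. Leave the brush, the jar and the nozzle alone.

Things in the scene. Friction and masses are not known exactly. Their poses are not given: they have to be found in the camera images.
- cap: Loose black plastic locking cap, about 0.11 kg, at first standing on the bench on its stem. Origin: centre of the stem's underside, z up. Stem 48 mm wide, 0 to 23 mm, foot chamfered; disc 108 mm wide, 23 to 29 mm, with a thin plate 85 mm wide on it to 30.5 mm; upright bar grip along x, 70 mm long, 14 mm thick, 29 to 61 mm. A half turn makes no difference.
- bar (a point): Point on the cap's axis in its bar grip, 50 mm above the cap's origin and 11 mm below the bar's top; axes as the cap's. Grip the bar here, firmly: turning needs up to 0.8 N m.
- pins (a point): Point on the cap's axis at the height of its two round bayonet pins, 7 mm above the cap's origin; axes as the cap's. The pins are 7 mm thick and stick out of the stem along +x and -x, in line with the bar, to 36 mm from the axis. Their tops lie 12.5 mm below the disc's underside.
- vac_head: Workshop vacuum head standing upside down on the bench, too heavy to shift: grey motor housing 240 mm wide, black rim 260 mm wide at 84 to 100 mm height, on it the upright filter cage ending in a grey bayonet collar. Origin: on the bench under the middle, z up, on the axis of cage and collar; x runs along the collar's two notches.
- mouth (a point): Centre of the collar's hole, level with its lip's flat top, 200 mm above the bench; axes as the head's. Hole 51.6 mm wide with two notches 11 mm wide that run out along +x and -x to 38.5 mm from the axis. The lip is 3 mm thick; below it the space is free down to 174 mm.
- ramp (a point): Point on the head's axis, 197 mm above the bench: the lip's underside, where the two ramps start, 8 degrees clockwise (from above) of each notch's middle. They fall evenly by 9 mm over 78 degrees: once a pin's top touches, each degree clockwise draws the cap down 0.115 mm. A stop blocks turning past about 85 degrees, another turning anticlockwise. Friction holds a tightened cap.
- filter: Pleated paper filter cartridge with black rubber ends, 126 mm outside, 87 mm bore, around the cage, resting on the head's rim; fixed. Origin: centre of its underside, on the head's axis at 100 mm height; its upper end lies at 196 mm. On that end lies the springy rubber seal ring.
- seal_mid (a point): Fixed point on the head's axis, 206.3 mm above the bench, the mean height of the seal's top. The seal is a rubber ring 89 to 103 mm wide on which the cap's disc lands. Its true free top lies between 203.3 and 209.3 mm (wear; not measured, must be felt). It yields 1 mm per 12 N. Tight: seal pressed with 10 to 24 N (best 16) after letting go; crushed above 30 N at any time, by turning or pushing.
- brush: Bystander: hand brush with wooden handle, 190 mm long, lying along its own x axis
- jar: Bystander: glass jar with steel lid, 68 mm wide, 85 mm tall, origin at the centre of its underside
- nozzle: Bystander: black crevice nozzle of the vacuum, 220 mm long, 38 mm thick, lying along its own x axis
- disc (a point): Point on the cap's axis at the disc's underside, 23 mm above the cap's origin; axes as the cap's. When the pins ride on the ramps, turning the cap clockwise takes 0.02 to 0.035 N m per newton of the seal's press. First the turn is free; from where the ramps begin to pull the cap down on the seal, about 12 degrees more make it tight: 18 to 80 degrees past the notches, depending on the seal.

How it is judged:
By the outcome, as a careful person would: the job done as asked, in the order asked, and still so for the second after the job is handed in, with the robot touching nothing.
It also fails if it takes over 67 s, if anything falls off the work surface, if the arm or the gripper's body presses on something with over 40 N, if the wrist force passes 120 N, or if a joint passes its speed limit or range.

## Working session

There is one attempt and no reset: what is moved stays moved. The work goes in short steps, Python scripts to look and compute and a tool call to move; the robot and the scene stay as the last step left them, time stands still between calls to the robot, and variables do not carry over. Pictures are saved under pics/ and viewed, and the job is handed in when it is done.

Besides the shell and the picture viewer there is one more tool, called after "Call:" as a command line: name --argument value ..., lists and objects as JSON in quotes. carry_out: Moves the arm, as the interface text tells. Its arguments: {"type":"object","properties":{"increments":{"type":"array","items":{"type":"number","minimum":-1,"maximum":1}}},"required":["increments"]}

```bash
mkdir -p pics
cat > h.py <<'E'
import numpy as np,cv2
from scipy.spatial.transform import Rotation as R
from station import sensors,snapshot,get_calibration,finish_job
def grab(n,f):
    c=get_calibration(n);p,d=snapshot(n);cv2.imwrite(f'pics/{f}.png',p[:,:,::-1]);np.savez(f'pics/{f}.npz',p=p,d=d,K=c['camera_matrix'],o=c['origin'],a=np.array(c['attitude']))
    return p,d,c
E
python3 - <<'E'
from h import *
o=sensors.get_obs()
print({k:np.round(v,4) for k,v in o.items()})
for n in('top','side','wrist'):
    p,d,c=grab(n,n+'0');print(n,c)
E
```

```text
{'time_s': np.float64(0.0), 'qpos': array([ 1.4162,  0.5019, -0.4268,  1.5514,  0.2208,  1.1383, -0.2103]), 'dq': array([ 0.0011, -0.0013, -0.0001, -0.001 ,  0.0006,  0.0017,  0.0002]), 'effort': array([-6.00000e-04, -5.69522e+01, -5.81640e+00, -2.80947e+01,
        1.06000e-02,  1.19000e-02, -0.00000e+00]), 'tool_pos': array([ 0.2634, -0.5935,  0.2473]), 'tcp_rot': array([3.1018, 1.5689, 1.9489]), 'ft_force': array([-0.1991, -0.8559,  0.3261]), 'moment': array([ 0.0263,  0.0244, -0.0062]), 'gripper_width': np.float64(0.9996)}
top {'camera_matrix': array([[371.61599144,   0.        , 320.44610438],
       [  0.        , 371.61599144, 205.14839088],
       [  0.        ,   0.        ,   1.        ]]), 'origin': array([ 0.38452695, -0.08500238,  0.91152958]), 'attitude': array([-2.89992479e+00,  2.62950453e-03, -1.57666081e+00])}
side {'camera_matrix': array([[450.29938102,   0.        , 316.64729676],
       [  0.        , 450.29938102, 196.01556601],
       [  0.        ,   0.        ,   1.        ]]), 'origin': array([0.43518934, 0.52277028, 0.73337832]), 'attitude': array([-2.30012628, -0.01387675, -2.8986679 ])}
wrist {'camera_matrix': array([[341.65658751,   0.        , 318.81463138],
       [  0.        , 341.65658751, 202.16367265],
       [  0.        ,   0.        ,   1.        ]]), 'origin': array([ 0.32915164, -0.56427773,  0.37306904]), 'attitude': array([ 2.85482654e+00,  1.34439328e-03, -1.15313147e+00])}
```

View pics/top0.png

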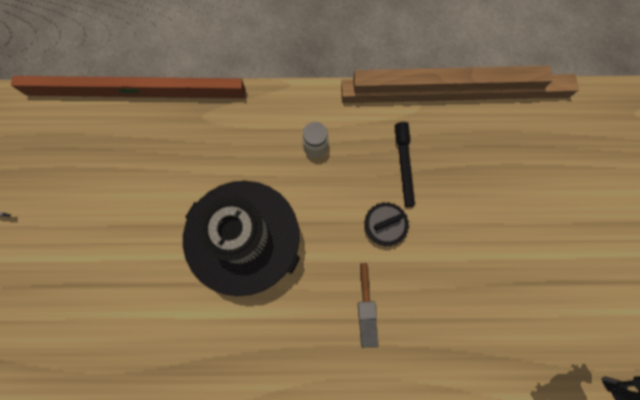

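View pics/side0.png

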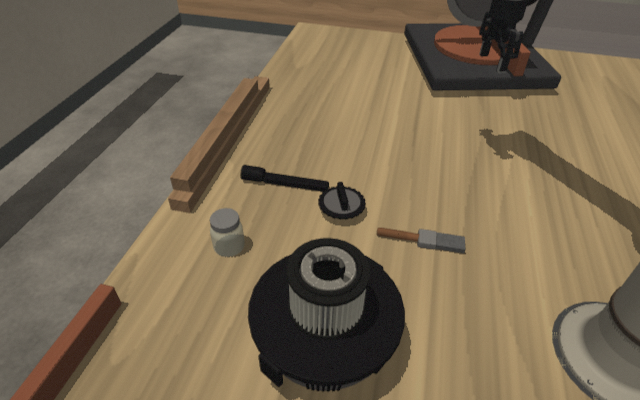

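View pics/wrist0.png

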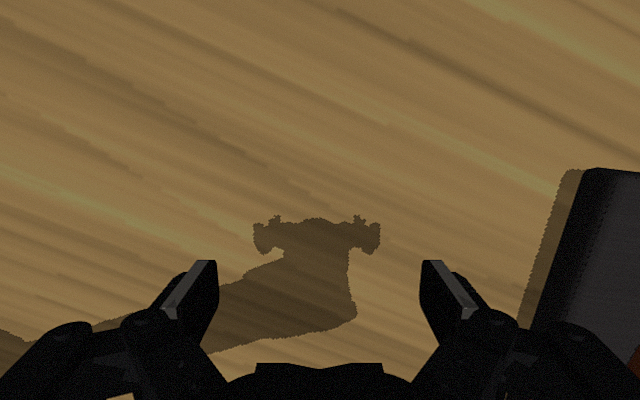

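```bash
cat >> h.py <<'E'
def cloud(f):
    z=np.load(f'pics/{f}.npz');p,d,K,o,a=[z[k] for k in('p','d','K','o','a')]
    v,u=np.mgrid[0:400,0:640]
    r=np.stack([(u-K[0,2])/K[0,0],(v-K[1,2])/K[1,1],np.ones_like(u)],-1)*d[...,None]
    return p,d,r@R.from_euler('xyz',a).as_matrix().T+o
def ray(f,uv,h):
    z=np.load(f'pics/{f}.npz');K,o,a=[z[k] for k in('K','o','a')]
    uv=np.atleast_2d(uv).astype(float)
    r=np.c_[(uv-K[:2,2])/K[0,0],np.ones(len(uv))]@R.from_euler('xyz',a).as_matrix().T
    return o+r*((h-o[2])/r[:,2])[:,None]
E
python3 - <<'E'
from h import *
for f,bc,bh in(('top0',(350,190,425,260),(170,170,310,305)),('side0',(305,170,375,230),(240,230,415,395))):
    p,d,X=cloud(f)
    def box(b): 
        m=np.zeros(d.shape,bool);m[b[1]:b[3],b[0]:b[2]]=1;return m&(d>0)
    z=X[...,2];m=box(bc)
    print(f,'table z',np.median(z[m&(z<.015)]))
    bar=X[m&(z>.052)];c=(bar.max(0)+bar.min(0))/2
    u,s,vt=np.linalg.svd(bar[:,:2]-bar[:,:2].mean(0));pr=(bar[:,:2]-bar[:,:2].mean(0))@vt.T
    print('bar',len(bar),bar.mean(0),'top z',np.percentile(bar[:,2],90),'yaw',np.degrees(np.arctan2(vt[0,1],vt[0,0])),np.ptp(pr,0))
    disc=X[m&(z>.024)&(z<.035)];print('disc',len(disc),cv2.minEnclosingCircle(disc[:,:2].astype(np.float32)),np.median(disc[:,2]))
    m=box(bh)
    s=X[m&(z>.19)];print('top',len(s),cv2.minEnclosingCircle(s[:,:2].astype(np.float32)),np.percentile(s[:,2],[10,50,90,99]))
    s=X[m&(z>.090)&(z<.105)];print('rim',len(s),cv2.minEnclosingCircle(s[:,:2].astype(np.float32)))
    for n,b in(('c',bc),('h',bh)):
        im=p[b[1]:b[3],b[0]:b[2],::-1];im=cv2.convertScaleAbs(im,alpha=1.6)
        k=600//max(im.shape[:2]);cv2.imwrite(f'pics/{f}{n}.png',cv2.resize(im,None,fx=k,fy=k,interpolation=0))
E
```

```text
top0 table z -0.00010928343627336634
bar 180 [ 0.55383353 -0.24140283  0.06009965] top z 0.06260691025718933 yaw -67.67708831572679 [0.06819936 0.01407521]
disc 1365 ((0.5550746321678162, -0.24284350872039795), 0.05547837167978287) 0.029649606212109547
top 2631 ((0.5160713195800781, 0.09316309541463852), 0.06354735791683197) [0.19519594 0.19845665 0.20261907 0.20462709]
rim 7060 ((0.5135205388069153, 0.09382651001214981), 0.1364789605140686)
side0 table z -4.6433388606215154e-05
bar 146 [ 0.5548688  -0.236766    0.05950679] top z 0.062052514565222205 yaw 113.3688121932307 [0.06757155 0.01508845]
disc 1040 ((0.5829408764839172, -0.2532041072845459), 0.08540118485689163) 0.02968634712546875
top 3812 ((0.5169663429260254, 0.09422481805086136), 0.06469272077083588) [0.19535784 0.19880312 0.2027137  0.20450876]
rim 10733 ((0.5185080170631409, 0.09360368549823761), 0.13679848611354828)
```

View pics/top0h.png

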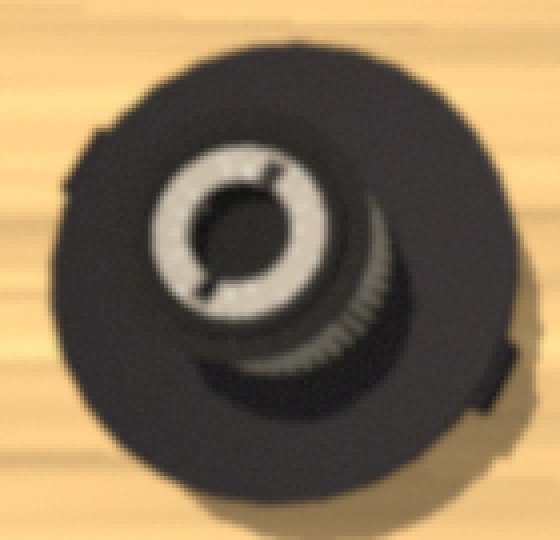

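View pics/side0h.png

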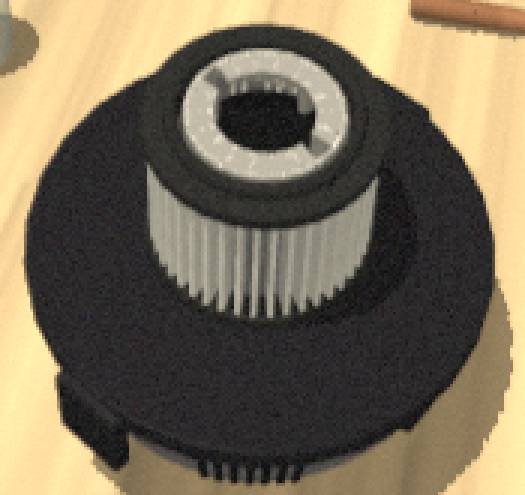

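Run:
```python
from h import *
o=sensors.get_obs();M=R.from_euler('xyz',o['tcp_rot']).as_matrix();print(M.round(3))
z=M[:,2];print('toolz yaw',np.degrees(np.arctan2(z[1],z[0])))
for f,b in(('top0',(170,170,310,305)),('side0',(240,230,415,300))):
    p,d,X=cloud(f);g=p.max(2)
    m=np.zeros(d.shape,np.uint8);m[b[1]:b[3],b[0]:b[2]]=1
    z=X[...,2]
    mm=((m>0)&(z>.19)&(g>75)).astype(np.uint8)
    cs,_=cv2.findContours(mm,cv2.RETR_EXTERNAL,cv2.CHAIN_APPROX_NONE)
    c=max(cs,key=cv2.contourArea);P=ray(f,c[:,0,:],.2)
    e=cv2.fitEllipse(P[:,:2].astype(np.float32)*1000);print(f,'collar outer',e, len(c))
    # hole/notch: dark pixels inside
    W=ray(f,np.stack(np.mgrid[0:640,0:400],-1).reshape(-1,2),.2).reshape(640,400,3).transpose(1,0,2)
    dx=W[...,:2]-np.array(e[0])/1000;r=np.hypot(dx[...,0],dx[...,1]);a=np.degrees(np.arctan2(dx[...,1],dx[...,0]))
    for lo in range(-180,180,10):
        s=(abs(a-lo)<5)&(r>.029)&(r<.036);print(lo,int(g[s].mean()) if s.any() else None,end=' ')
    print()
```

```text
[[-0.001  0.914  0.406]
 [ 0.001  0.406 -0.914]
 [-1.     0.    -0.001]]
toolz yaw -66.05788770463683
top0 collar outer ((516.51806640625, 93.20307159423828), (82.71558380126953, 83.96603393554688), 138.3416748046875) 124
-180 129 -170 129 -160 129 -150 128 -140 128 -130 129 -120 129 -110 130 -100 130 -90 132 -80 130 -70 132 -60 130 -50 129 -40 117 -30 53 -20 73 -10 126 0 130 10 131 20 129 30 127 40 127 50 129 60 127 70 130 80 128 90 129 100 127 110 131 120 128 130 127 140 111 150 42 160 74 170 127 
side0 collar outer ((516.5972290039062, 93.41596984863281), (82.47216796875, 83.3524398803711), 6.373061656951904) 140
-180 122 -170 123 -160 123 -150 127 -140 125 -130 123 -120 123 -110 125 -100 122 -90 127 -80 122 -70 125 -60 122 -50 126 -40 115 -30 66 -20 88 -10 125 0 123 10 123 20 122 30 125 40 123 50 127 60 122 70 128 80 122 90 125 100 122 110 122 120 122 130 128 140 119 150 68 160 86 170 125
```

```bash
cat >> h.py <<'E'
def plan(xyz,yawz,P=None,M=None):
    """target TCP pos, tool z yaw(deg), tool down -> increments (full, unsplit)"""
    o=sensors.get_obs()
    P=o['tool_pos'] if P is None else P
    M=R.from_euler('xyz',o['tcp_rot']).as_matrix() if M is None else M
    y=np.radians(yawz);z=np.array([np.cos(y),np.sin(y),0]);x=np.array([0,0,-1.]);T=np.c_[x,np.cross(z,x),z]
    rv=R.from_matrix(M.T@T).as_rotvec(degrees=True)/45;t=M.T@(np.array(xyz)-P)/.12
    print('now',P.round(4),'yaw',np.degrees(np.arctan2(M[1,2],M[0,2])).round(2),'q',o['qpos'].round(2),'t',o['time_s'].round(2),'F',o['ft_force'].round(1),'w',o['gripper_width'].round(3))
    print('turn',rv.round(4),'shift',t.round(4))
E
python3 -c "
from h import *
plan((.554,-.24,.25),23)"
```

```text
Traceback (most recent call last):
  File "h.py", line 24, in plan
    print('now',P.round(4),'yaw',np.degrees(np.arctan2(M[1,2],M[0,2])).round(2),'q',o['qpos'].round(2),'t',o['time_s'].round(2),'F',o['ft_force'].round(1),'w',o['gripper_width'].round(3))
                                                                                                           ^^^^^^^^^^^^^^^^^
AttributeError: 'float' object has no attribute 'round'
```

```bash
sed -i "s/o\['time_s'\].round(2)/round(o['time_s'],2)/; s/o\['gripper_width'\].round(3)/round(o['gripper_width'],3)/" h.py
python3 -c "
from h import *
plan((.554,-.24,.25),23)"
```

```text
now [ 0.2635 -0.5937  0.2475] yaw -66.06 q [ 1.42  0.5  -0.43  1.55  0.22  1.14 -0.21] t 0.15 F [-0.9 -0.4  0.1] w 0.998
turn [-1.9791e+00 -1.4000e-03 -1.5000e-03] shift [-0.0181  3.4084 -1.7113]
```

Call:
carry_out --increments '[0,0,0,0,0.3,-0.15,-1,0,0,0,0,0.6,-0.3,-1,0,0,0,0,0.9,-0.45,-1,0,0,0,0,1,-0.5,-1,0,0,0,0,1,-0.5,-1]'

```text
time_s: 0.65
tool_pos: [0.3514, -0.4881, 0.2484]
tcp_rot: [1.966, 1.57, 0.818]
ft_force: [0.1, -0.5, 0.4]
gripper_width: 1.004
```

Call:
carry_out --increments '[0,0,0,0,0.3,-0.15,-1,0,0,0,0,0.6,-0.3,-1,0,0,0,0,0.9,-0.45,-1,0,0,0,0,1,-0.5,-1,0,0,0,0,1,-0.5,-1]'

```text
time_s: 1.15
tool_pos: [0.4353, -0.3864, 0.2483]
tcp_rot: [1.387, 1.571, 0.237]
ft_force: [0.8, -0.2, 0.6]
gripper_width: 1.002
```

Call:
carry_out --increments '[-0.18,0,0,0,0.3,-0.15,-1,-0.36,0,0,0,0.6,-0.3,-1,-0.54,0,0,0,0.9,-0.45,-1,-0.72,0,0,0,1,-0.5,-1,-0.9,0,0,0,1,-0.5,-1]'

```text
time_s: 1.65
tool_pos: [0.5203, -0.2839, 0.2482]
tcp_rot: [0.109, 1.57, -0.33]
ft_force: [-0.1, -0.5, 0.1]
gripper_width: 0.997
```

```bash
python3 -c "
from h import *
plan((.554,-.24,.25),23)"
```

```text
now [ 0.5203 -0.2839  0.2482] yaw -25.18 q [ 0.98  0.45 -0.7   1.69  0.32  1.11 -0.25] t 1.65 F [-0.1 -0.5  0.1] w 0.997
turn [-1.0706e+00  4.0000e-04  1.0000e-04] shift [-0.015   0.4505  0.0986]
```

Call:
carry_out --increments '[-0.18,0,0,0,0.3,0.1,-1,-0.36,0,0,0,0.45,0.1,-1,-0.54,0,0,0,0.45,0.1,-1,-0.72,0,0,0,0.45,0.1,-1,-0.9,0,0,0,0.45,0.1,-1]'

```text
time_s: 2.15
tool_pos: [0.5525, -0.2442, 0.2476]
tcp_rot: [-2.586, 1.569, -2.324]
ft_force: [0.3, 0.1, 0.5]
gripper_width: 1.001
```

Call:
carry_out --increments '[-0.15,0,0,0,0,0,-1,-0.15,0,0,0,0,0,-1,-0.15,0,0,0,0,0,-1,-0.15,0,0,0,0,0,-1,-0.15,0,0,0,0,0,-1]'

```text
time_s: 2.65
tool_pos: [0.5537, -0.2406, 0.2483]
tcp_rot: [-2.161, 1.57, -1.785]
ft_force: [0.9, 0.0, -0.4]
gripper_width: 0.999
```

```bash
python3 -c "
from h import *
plan((.554,-.24,.25),23)
grab('wrist','w1')"
```

```text
now [ 0.5537 -0.2406  0.2483] yaw 21.57 q [ 1.01  0.53 -0.88  1.66  0.44  1.16  0.39] t 2.65 F [ 0.9  0.  -0.4] w 0.999
turn [-0.0319 -0.0003  0.0005] shift [-0.0141  0.0037  0.0043]
```

View pics/w1.png

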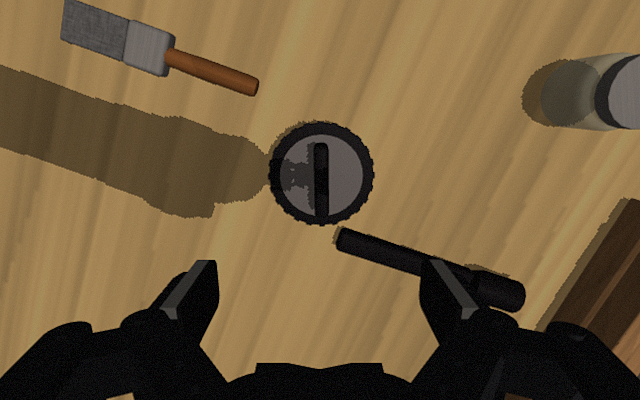

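Run:
```python
from h import *
p,d,X=cloud('w1');z=X[...,2]
m=np.zeros(d.shape,bool);m[110:235,255:385]=1;m&=d>0
print(np.percentile(z[m],[5,30,50,70,95]))
bar=X[m&(z>.053)]
mk=(m&(z>.053)).astype(np.uint8);cs,_=cv2.findContours(mk,0,1);c=max(cs,key=cv2.contourArea)
P=ray('w1',c[:,0],.061);r=cv2.minAreaRect((P[:,:2]*1000).astype(np.float32));print('bar rect',r,len(bar),np.percentile(bar[:,2],[50,90]))
u,s,vt=np.linalg.svd(bar[:,:2]-bar[:,:2].mean(0));print(bar.mean(0),np.degrees(np.arctan2(vt[0,1],vt[0,0])))
# disc outline on dark vs. table: z between .02 and .035
mk=(m&(z>.015)).astype(np.uint8);cs,_=cv2.findContours(mk,0,1);c=max(cs,key=cv2.contourArea)
P=ray('w1',c[:,0],.029);print('disc',cv2.fitEllipse((P[:,:2]*1000).astype(np.float32)))
for f,b in(('top0',(350,190,425,260)),('side0',(305,170,375,225))):
    p,d,X=cloud(f);z=X[...,2];m=np.zeros(d.shape,bool);m[b[1]:b[3],b[0]:b[2]]=1
    mk=(m&(z>.015)).astype(np.uint8);cs,_=cv2.findContours(mk,0,1);c=max(cs,key=cv2.contourArea)
    P=ray(f,c[:,0],.029);print(f,'disc',cv2.fitEllipse((P[:,:2]*1000).astype(np.float32)))
    mk=(m&(z>.053)).astype(np.uint8);cs,_=cv2.findContours(mk,0,1);c=max(cs,key=cv2.contourArea)
    P=ray(f,c[:,0],.061);print(cv2.minAreaRect((P[:,:2]*1000).astype(np.float32)))
```

```text
[-0.00069666  0.00054302  0.02839323  0.03009657  0.05978476]
bar rect ((555.5571899414062, -240.55914306640625), (13.817873001098633, 69.34213256835938), 22.415815353393555) 1055 [0.06066407 0.06187578]
[ 0.55536828 -0.24006016  0.06041646] -67.38073066672537
disc ((555.9293212890625, -241.4996795654297), (107.66755676269531, 107.77542114257812), 59.296661376953125)
top0 disc ((554.4844970703125, -242.35720825195312), (106.55148315429688, 107.56982421875), 57.199832916259766)
((553.7840576171875, -241.3732147216797), (13.992655754089355, 69.2757568359375), 22.316701889038086)
side0 disc ((568.771240234375, -246.27410888671875), (104.2252426147461, 163.43646240234375), 61.633907318115234)
((555.2828979492188, -236.58355712890625), (15.1881103515625, 73.61375427246094), 23.44859504699707)
```

```bash
python3 -c "
from h import *
plan((.5553,-.2412,.051),22.5)"
```

```text
now [ 0.5538 -0.2403  0.2484] yaw 21.61 q [ 1.01  0.53 -0.88  1.66  0.44  1.16  0.39] t 2.7 F [-0.5  0.5  0.6] w 1.001
turn [-0.0198 -0.0002  0.0005] shift [ 1.6448 -0.011   0.0093]
```

Call:
carry_out --increments '[-0.02,0,0,0.3,-0.01,0.01,-1,-0.02,0,0,0.6,-0.01,0.01,-1,-0.02,0,0,0.9,-0.01,0.01,-1,-0.02,0,0,1,-0.01,0.01,-1,-0.02,0,0,1,-0.01,0.01,-1]'

```text
time_s: 3.2
tool_pos: [0.5543, -0.2401, 0.1267]
tcp_rot: [2.275, 1.567, 2.669]
ft_force: [-0.0, 0.2, 0.5]
gripper_width: 0.999
```

Call:
carry_out --increments '[0,0,0,0.2,0,0,0.3,0,0,0,0.3,0,0,0.3,0,0,0,0.4,0,0,0.3,0,0,0,0.4,0,0,0.3,0,0,0,0.4,0,0,0.3]'

```text
time_s: 3.7
tool_pos: [0.5558, -0.2407, 0.0809]
tcp_rot: [-0.601, 1.57, -0.207]
ft_force: [0.1, -0.2, -0.4]
gripper_width: 0.349
```

Run:
```python
from h import *
p,d,X=cloud('w1');o=.2484
s=X[255:330,190:460];z=s[...,2]-o;g=d[255:330,190:460]
for sl in(slice(0,35),slice(225,270)):
    q=z[:,sl];print('open tip min rel z',np.percentile(q[(q>-.05)&(q<.1)],[1,5,50]))
plan((.5553,-.2412,.051),22.5)
p,d,c=grab('wrist','w2');p,d,X=cloud('w2');P=sensors.get_obs()['tool_pos']
z=X[...,2];z=z-P[2]
for sl in((230,330,200,300),(230,330,340,440)):
    q=z[sl[0]:sl[1],sl[2]:sl[3]];q=q[(q>-.05)&(q<.1)];print('half tip',np.percentile(q,[0,1,5,50]))
```

```text
open tip min rel z [-0.00290285 -0.0008957   0.0122315 ]
open tip min rel z [-2.68031427e-03  6.02681913e-05  1.58370385e-02]
now [ 0.5558 -0.2407  0.0809] yaw 22.59 q [ 0.91  0.73 -0.75  1.77  0.62  0.89  0.27] t 3.7 F [ 0.1 -0.2 -0.4] w 0.349
turn [0.002  0.0006 0.0004] shift [ 0.2494 -0.0023 -0.0061]
half tip [-0.04999909 -0.04994285 -0.04968395  0.02417119]
half tip [-0.04999852 -0.04994174 -0.04960987  0.0250656 ]
```

View pics/w2.png

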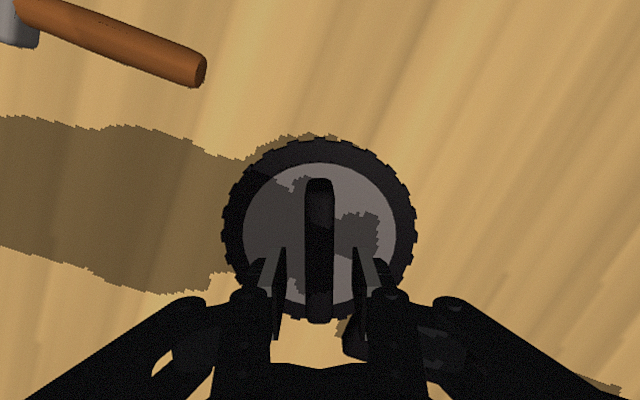

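Call:
carry_out --increments '[0,0,0,0.15,0,0,0.3,0,0,0,0.25,0,0,0.3,0,0,0,0.25,0,0,1,0,0,0,0.25,0,0,1,0,0,0,0.25,0,0,1]'

```text
time_s: 4.25
tool_pos: [0.5555, -0.2405, 0.0503]
tcp_rot: [1.403, 1.571, 1.797]
ft_force: [0.3, 0.2, -1.3]
gripper_width: 0.154
```

Call:
carry_out --increments '[0,0,0,0,0,0,1,0,0,0,0,0,0,1,0,0,0,0,0,0,1,0,0,0,0,0,0,1,0,0,0,0,0,0,1]'

```text
time_s: 4.75
tool_pos: [0.5555, -0.2407, 0.0504]
tcp_rot: [-0.988, 1.571, -0.594]
ft_force: [0.4, -0.5, -1.9]
gripper_width: 0.154
```

Call:
carry_out --increments '[0,0,0,-0.1,0,0,1,0,0,0,-0.4,0,0,1,0,0,0,-0.8,0,0,1,0,0,0,-1,0,0,1,0,0,0,-1,0,0,1]'

```text
time_s: 5.25
tool_pos: [0.5585, -0.2411, 0.1757]
tcp_rot: [-0.835, 1.562, -0.44]
ft_force: [0.3, 0.3, -0.8]
gripper_width: 0.155
```

Run:
```python
from h import *
plan((.5165,.0933,.31),62)
grab('wrist','w3');grab('side','s3');grab('top','t3')
```

```text
now [ 0.5585 -0.2411  0.1757] yaw 22.61 q [ 0.97  0.61 -0.83  1.72  0.52  1.03  0.35] t 5.25 F [ 0.3  0.3 -0.8] w 0.155
turn [-0.8754  0.0042  0.0103] shift [-1.1318  2.7     0.7543]
```

View pics/w3.png

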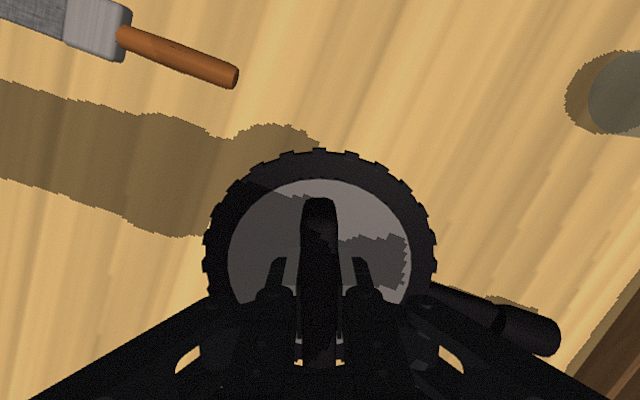

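View pics/s3.png

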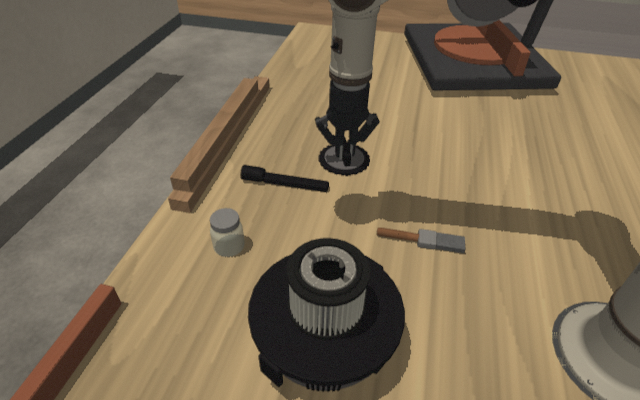

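Call:
carry_out --increments '[0,0,0,-0.3,0,0,1,0,0,0,-0.6,0.1,0.1,1,0,0,0,-0.8,0.4,0.2,1,0,0,0,-1,0.7,0.25,1,0,0,0,-1,0.9,0.25,1]'

```text
time_s: 5.9
tool_pos: [0.5427, -0.1255, 0.2923]
tcp_rot: [-0.113, 1.567, 0.285]
ft_force: [0.1, 0.8, -1.2]
gripper_width: 0.152
```

Call:
carry_out --increments '[0,0,0,-0.1,0.35,0.1,1,0,0,0,-0.1,0.7,0.2,1,0,0,0,-0.1,0.9,0.25,1,0,0,0,-0.1,0.9,0.25,1,0,0,0,-0.1,0.9,0.25,1]'

```text
time_s: 6.4
tool_pos: [0.5271, -0.018, 0.3011]
tcp_rot: [2.844, 1.569, -3.043]
ft_force: [0.5, -0.5, -1.6]
gripper_width: 0.152
```

Call:
carry_out --increments '[-0.18,0,0,0,0.35,0.1,1,-0.36,0,0,0,0.7,0.2,1,-0.54,0,0,0,0.9,0.25,1,-0.7,0,0,0,0.9,0.25,1,-0.85,0,0,0,0.9,0.25,1]'

```text
time_s: 6.9
tool_pos: [0.514, 0.0925, 0.3014]
tcp_rot: [2.171, 1.569, -3.046]
ft_force: [-0.8, -0.5, -1.2]
gripper_width: 0.154
```

Call:
carry_out --increments '[0,0,0,0,0,0,1,0,0,0,0,0,0,1,0,0,0,0,0,0,1,0,0,0,0,0,0,1,0,0,0,0,0,0,1]'

```text
time_s: 7.4
tool_pos: [0.5141, 0.0929, 0.3023]
tcp_rot: [-2.038, 1.571, -0.977]
ft_force: [0.1, -0.5, -0.5]
gripper_width: 0.152
```

Run:
```python
from h import *
plan((.5165,.0933,.29),62)
grab('wrist','w4');grab('side','s4');grab('top','t4')
```

```text
now [0.5141 0.0929 0.3023] yaw 60.77 q [ 0.71  0.41 -1.19  1.79  0.4   1.22  0.47] t 7.4 F [ 0.1 -0.5 -0.5] w 0.152
turn [-0.0273 -0.0002  0.0003] shift [ 0.1027 -0.0154  0.0128]
```

View pics/s4.png

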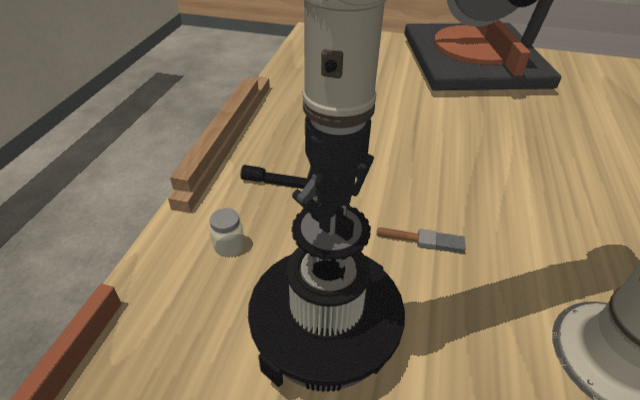

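View pics/t4.png

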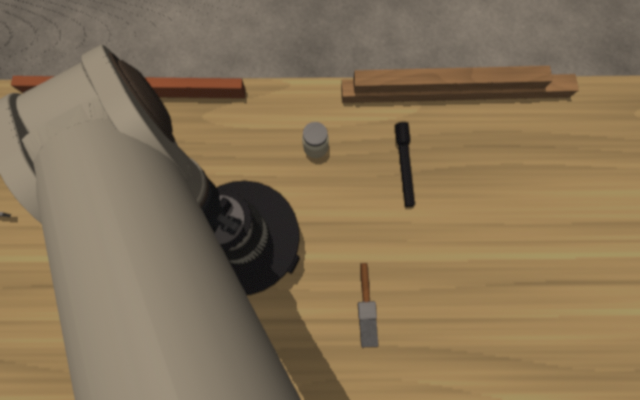

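View pics/w4.png

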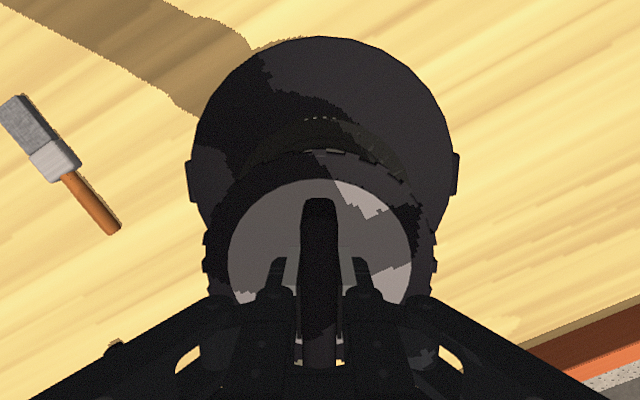

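Run:
```python
from h import *
C=np.array([.5165,.0933])
for f in('top0','side0'):
    p,d,X=cloud(f);g=p.max(2).astype(float)
    W=ray(f,np.stack(np.mgrid[0:640,0:400],-1).reshape(-1,2),.2).reshape(640,400,3).transpose(1,0,2)
    dx=W[...,:2]-C;r=np.hypot(dx[...,0],dx[...,1])
    s=(r>.0295)&(r<.037)
    w=np.clip((120-g)/60,0,1)
    for ref in(-28,152):
        dr=np.array([np.cos(np.radians(ref)),np.sin(np.radians(ref))]);q=s&(dx@dr>.024)&(abs(dx@np.array([-dr[1],dr[0]]))<.012)
        c=(dx[q]*w[q][:,None]).sum(0)/w[q].sum();print(f,ref,c*1000,np.degrees(np.arctan2(c[1],c[0])),'area mm2')
for f,P,h in(('s3',(.5585,-.2411),.1757),('s4',(.5141,.0929),.3023),('t3',(.5585,-.2411),.1757)):
    p,d,X=cloud(f);z=X[...,2];hr=h-.0504+.029
    m=(abs(z-hr)<.007)&(np.hypot(X[...,0]-P[0],X[...,1]-P[1])<.065)&(d>0)
    cs,_=cv2.findContours(m.astype(np.uint8),0,1);c=np.vstack([k for k in cs if len(k)>3])
    hull=cv2.convexHull(c)
    # rim edge points: keep outer silhouette ones
    Q=ray(f,hull[:,0],hr)[:,:2]
    from scipy.optimize import least_squares
    r=least_squares(lambda v:np.hypot(Q[:,0]-v[0],Q[:,1]-v[1])-.0535,[*P],loss='soft_l1',f_scale=.001)
    print(f,len(Q),'centre',r.x,'minus tcp',(r.x-P)*1000,'res mm',np.median(abs(r.fun))*1000,'z med',np.median(z[m])-hr)
```

```text
top0 -28 [ 29.57586191 -14.9623434 ] -26.83471720158101 area mm2
top0 152 [-29.26858362  15.0444081 ] 152.79628461816262 area mm2
side0 -28 [ 29.39762874 -14.94718165] -26.95099398048463 area mm2
side0 152 [-29.57456176  15.07745264] 152.9869885565953 area mm2
s3 24 centre [ 0.55619712 -0.23749745] minus tcp [-2.30288112  3.60254657] res mm 1.6973389237694843 z med 0.0004199850803956462
s4 30 centre [0.5143986  0.09416767] minus tcp [0.29860479 1.26766859] res mm 1.496746159655532 z med 0.0033406380165191263
t3 18 centre [ 0.55361655 -0.24264667] minus tcp [-4.88344979 -1.54666548] res mm 0.6462203273799177 z med -0.0015068411641637192
```

Run:
```python
from h import *
plan((.5162,.0934,.258),62.9)
```

```text
now [0.5141 0.0931 0.3024] yaw 60.82 q [ 0.71  0.41 -1.19  1.79  0.4   1.22  0.47] t 7.55 F [ 0.7  0.  -1.7] w 0.158
turn [-0.0461 -0.0002  0.0004] shift [ 0.37   -0.0142  0.0109]
```

Call:
carry_out --increments '[-0.046,0,0,0.1,-0.014,0.011,1,-0.046,0,0,0.25,-0.014,0.011,1,-0.046,0,0,0.37,-0.014,0.011,1,-0.046,0,0,0.37,-0.014,0.011,1,-0.046,0,0,0.37,-0.014,0.011,1]'

```text
time_s: 8.05
tool_pos: [0.516, 0.0936, 0.2576]
tcp_rot: [1.614, 1.57, 2.713]
ft_force: [-0.0, 0.4, -1.3]
gripper_width: 0.153
```

Call:
carry_out --increments '[0,0,0,0,0,0,1,0,0,0,0,0,0,1,0,0,0,0,0,0,1,0,0,0,0,0,0,1,0,0,0,0,0,0,1]'

```text
time_s: 8.55
tool_pos: [0.5163, 0.0934, 0.2581]
tcp_rot: [-1.424, 1.57, -0.326]
ft_force: [0.2, -0.2, -1.1]
gripper_width: 0.154
```

Run:
```python
from h import *
plan((.5162,.0934,.25),62.9)
p,d,c=grab('side','s5');cv2.imwrite('pics/s5z.png',cv2.resize(cv2.convertScaleAbs(p[180:380,230:430,::-1],alpha=1.8),None,fx=3,fy=3,interpolation=2))
p,d,X=cloud('s5');P=sensors.get_obs()['tool_pos'];z=X[...,2];hr=P[2]-.0504+.029
rr=np.hypot(X[...,0]-P[0],X[...,1]-P[1]);m=(abs(z-hr)<.0025)&(rr<.065)&(rr>.044)
from scipy.optimize import least_squares
# outermost points per azimuth
a=np.degrees(np.arctan2(X[m][:,1]-P[1],X[m][:,0]-P[0]));Q=[]
for k in range(-180,180,6):
    s=X[m][abs(a-k)<3]
    if len(s)>3: Q.append(s[np.argmax(np.hypot(*(s[:,:2]-P[:2]).T)),:2])
Q=np.array(Q);r=least_squares(lambda v:np.hypot(*(Q-v[:2]).T)-v[2],[*P[:2],.054],loss='soft_l1',f_scale=.001);print(len(Q),r.x,(r.x[:2]-P[:2])*1000)
```

```text
now [0.5163 0.0934 0.2581] yaw 62.9 q [ 0.67  0.46 -1.15  1.84  0.46  1.15  0.46] t 8.55 F [ 0.2 -0.2 -1.1] w 0.154
turn [0.0001 0.0001 0.0005] shift [ 0.0677  0.0008 -0.0002]
48 [0.51756186 0.09277379 0.05445795] [ 1.31172747 -0.60541295]
```

View pics/s5z.png

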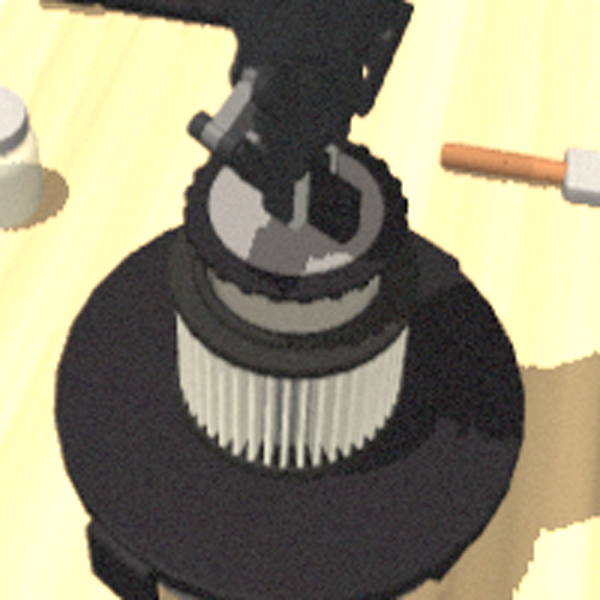

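Call:
carry_out --increments '[0,0,0,0.02,0.004,0,1,0,0,0,0.04,0.004,0,1,0,0,0,0.06,0.004,0,1,0,0,0,0.07,0.004,0,1,0,0,0,0.08,0.004,0,1]'

```text
time_s: 9.1
tool_pos: [0.5157, 0.0937, 0.2481]
tcp_rot: [1.576, 1.571, 2.674]
ft_force: [0.1, 0.4, -1.3]
gripper_width: 0.153
```

Call:
carry_out --increments '[0,0,0,0.008,0,0,1,0,0,0,0.016,0,0,1,0,0,0,0.024,0,0,1,0,0,0,0.032,0,0,1,0,0,0,0.032,0,0,1]'

```text
time_s: 9.6
tool_pos: [0.5157, 0.0937, 0.2444]
tcp_rot: [1.946, 1.571, 3.044]
ft_force: [0.7, 0.3, -1.9]
gripper_width: 0.153
```

Run:
```python
from h import *
plan((.516,.0935,.238),62.9);print(sensors.get_obs()['moment'])
```

```text
now [0.5157 0.0937 0.2444] yaw 62.91 q [ 0.66  0.48 -1.14  1.85  0.48  1.12  0.45] t 9.6 F [ 0.7  0.3 -1.9] w 0.153
turn [ 0.0002 -0.     -0.0001] shift [ 0.0531 -0.0028  0.    ]
[0.06307198 0.03137527 0.06093653]
```

Call:
carry_out --increments '[0,0,0,0.01,0,0,1,0,0,0,0.02,0,0,1,0,0,0,0.03,0,0,1,0,0,0,0.04,0,0,1,0,0,0,0.048,0,0,1]'

```text
time_s: 10.1
tool_pos: [0.5162, 0.0943, 0.2389]
tcp_rot: [-0.323, 1.569, 0.775]
ft_force: [1.2, 2.3, -0.9]
gripper_width: 0.151
```

Call:
carry_out --increments '[0,0,0,0.004,0,0,1,0,0,0,0.008,0,0,1,0,0,0,0.008,0,0,1,0,0,0,0.008,0,0,1,0,0,0,0.008,0,0,1]'

```text
time_s: 10.6
tool_pos: [0.5158, 0.094, 0.2377]
tcp_rot: [0.079, 1.57, 1.177]
ft_force: [1.7, 3.5, -2.4]
gripper_width: 0.149
```

Call:
carry_out --increments '[0,0,0,0.004,0,0,1,0,0,0,0.008,0,0,1,0,0,0,0.008,0,0,1,0,0,0,0.008,0,0,1,0,0,0,0.008,0,0,1]'

```text
time_s: 11.1
tool_pos: [0.5156, 0.0935, 0.2366]
tcp_rot: [2.374, 1.57, -2.811]
ft_force: [0.5, 3.0, -3.5]
gripper_width: 0.152
```

Call:
carry_out --increments '[0,0,0,0,0,0.005,1,0,0,0,0.004,0,0.005,1,0,0,0,0.008,0,0.005,1,0,0,0,0.008,0,0.005,1,0,0,0,0.008,0,0.005,1]'

```text
time_s: 11.6
tool_pos: [0.5158, 0.0937, 0.2357]
tcp_rot: [2.982, 1.57, -2.203]
ft_force: [1.0, 0.4, -2.4]
gripper_width: 0.157
```

Run:
```python
from h import *
plan((.516,.0935,.235),62.9);print(sensors.get_obs()['moment'])
```

```text
now [0.5158 0.0937 0.2357] yaw 62.89 q [ 0.65  0.49 -1.13  1.86  0.49  1.11  0.44] t 11.6 F [ 1.   0.4 -2.4] w 0.157
turn [-0.0003 -0.0013 -0.0002] shift [ 0.0057 -0.002  -0.0006]
[ 0.15191373  0.02333574 -0.02491201]
```

Call:
carry_out --increments '[0,0,0,0.004,0,0,1,0,0,0,0.004,0,0,1,0,0,0,0.004,0,0,1,0,0,0,0.004,0,0,1,0,0,0,0.004,0,0,1]'

```text
time_s: 12.1
tool_pos: [0.516, 0.0941, 0.2354]
tcp_rot: [-2.597, 1.571, -1.499]
ft_force: [0.1, -0.4, -0.4]
gripper_width: 0.154
```

Call:
carry_out --increments '[0,0,0,0.004,0,0,1,0,0,0,0.004,0,0,1,0,0,0,0.004,0,0,1,0,0,0,0.004,0,0,1,0,0,0,0.004,0,0,1]'

```text
time_s: 12.6
tool_pos: [0.516, 0.0942, 0.2349]
tcp_rot: [0.23, 1.571, 1.328]
ft_force: [-0.5, -0.4, -1.0]
gripper_width: 0.158
```

Call:
carry_out --increments '[0,0,0,0.004,0,0,1,0,0,0,0.004,0,0,1,0,0,0,0.004,0,0,1,0,0,0,0.004,0,0,1,0,0,0,0.004,0,0,1]'

```text
time_s: 13.1
tool_pos: [0.516, 0.0942, 0.2344]
tcp_rot: [-0.59, 1.571, 0.508]
ft_force: [-0.1, -0.5, -1.2]
gripper_width: 0.155
```

Call:
carry_out --increments '[0,0,0,0.004,0,0,1,0,0,0,0.004,0,0,1,0,0,0,0.004,0,0,1,0,0,0,0.004,0,0,1,0,0,0,0.004,0,0,1]'

```text
time_s: 13.6
tool_pos: [0.516, 0.0942, 0.2339]
tcp_rot: [-0.965, 1.571, 0.133]
ft_force: [-0.5, 0.9, -0.7]
gripper_width: 0.155
```

Call:
carry_out --increments '[0,0,0,0.004,0,0,1,0,0,0,0.004,0,0,1,0,0,0,0.004,0,0,1,0,0,0,0.004,0,0,1,0,0,0,0.004,0,0,1]'

```text
time_s: 14.1
tool_pos: [0.516, 0.0942, 0.2334]
tcp_rot: [-0.683, 1.571, 0.415]
ft_force: [0.2, 0.2, -2.0]
gripper_width: 0.152
```

Call:
carry_out --increments '[0,0,0,0.004,0,0,1,0,0,0,0.004,0,0,1,0,0,0,0.004,0,0,1,0,0,0,0.004,0,0,1,0,0,0,0.004,0,0,1]'

```text
time_s: 14.6
tool_pos: [0.516, 0.0942, 0.233]
tcp_rot: [-1.479, 1.571, -0.381]
ft_force: [0.3, -0.3, -1.6]
gripper_width: 0.157
```

Call:
carry_out --increments '[0,0,0,0.004,0,0,1,0,0,0,0.004,0,0,1,0,0,0,0.004,0,0,1,0,0,0,0.004,0,0,1,0,0,0,0.004,0,0,1]'

```text
time_s: 15.1
tool_pos: [0.516, 0.0942, 0.2325]
tcp_rot: [-0.16, 1.571, 0.938]
ft_force: [0.2, -0.4, -1.3]
gripper_width: 0.153
```

Run:
```python
from h import *
plan((.516,.0935,.235),62.9);print(sensors.get_obs()['moment'])
```

```text
now [0.516  0.0942 0.2325] yaw 62.91 q [ 0.65  0.49 -1.12  1.87  0.5   1.1   0.43] t 15.1 F [ 0.2 -0.4 -1.3] w 0.153
turn [0.0002 0.0001 0.    ] shift [-0.021  -0.0024 -0.0054]
[-0.0235475   0.0258649   0.02687159]
```

Call:
carry_out --increments '[0,0,0,0.004,0,0,1,0,0,0,0.004,0,0,1,0,0,0,0.004,0,0,1,0,0,0,0.004,0,0,1,0,0,0,0.004,0,0,1]'

```text
time_s: 15.6
tool_pos: [0.5161, 0.0942, 0.232]
tcp_rot: [-1.575, 1.571, -0.477]
ft_force: [-0.3, -0.0, -1.1]
gripper_width: 0.157
```

Call:
carry_out --increments '[0,0,0,0.004,0,0,1,0,0,0,0.004,0,0,1,0,0,0,0.004,0,0,1,0,0,0,0.004,0,0,1,0,0,0,0.004,0,0,1]'

```text
time_s: 16.1
tool_pos: [0.516, 0.0942, 0.2315]
tcp_rot: [-0.438, 1.571, 0.66]
ft_force: [0.5, 0.0, -0.4]
gripper_width: 0.154
```

Call:
carry_out --increments '[0,0,0,0.004,0,0,1,0,0,0,0.004,0,0,1,0,0,0,0.004,0,0,1,0,0,0,0.004,0,0,1,0,0,0,0.004,0,0,1]'

```text
time_s: 16.6
tool_pos: [0.516, 0.0942, 0.231]
tcp_rot: [-1.364, 1.571, -0.266]
ft_force: [0.2, 0.8, -1.2]
gripper_width: 0.151
```

Call:
carry_out --increments '[0,0,0,0.004,0,0,1,0,0,0,0.004,0,0,1,0,0,0,0.004,0,0,1,0,0,0,0.004,0,0,1,0,0,0,0.004,0,0,1]'

```text
time_s: 17.1
tool_pos: [0.5161, 0.0942, 0.2306]
tcp_rot: [-0.882, 1.571, 0.216]
ft_force: [0.6, -0.8, -1.5]
gripper_width: 0.151
```

Run:
```python
from h import *
p,d,c=grab('side','s6');cv2.imwrite('pics/s6z.png',cv2.resize(cv2.convertScaleAbs(p[180:380,230:430,::-1],alpha=1.8),None,fx=3,fy=3,interpolation=2))
p,d,X=cloud('s6');P=sensors.get_obs()['tool_pos'];z=X[...,2]
rr=np.hypot(X[...,0]-P[0],X[...,1]-P[1])
print(P,'plate',np.median(z[(rr>.03)&(rr<.041)&(z>.19)&(z<.22)]),'rim',np.median(z[(rr>.044)&(rr<.052)&(z>.19)&(z<.22)]),'filter',np.median(z[(rr>.056)&(rr<.062)&(z>.185)&(z<.205)]))
q,d,X=cloud('s5');z=X[...,2];print('s5 plate',np.median(z[(rr>.03)&(rr<.041)&(z>.22)&(z<.25)])-.2581)
```

```text
[0.51604099 0.09421211 0.23056836] plate 0.21334928830229 rim 0.21139916543460502 filter 0.1966441215410526
s5 plate -0.0183557348153483
```

View pics/s6z.png

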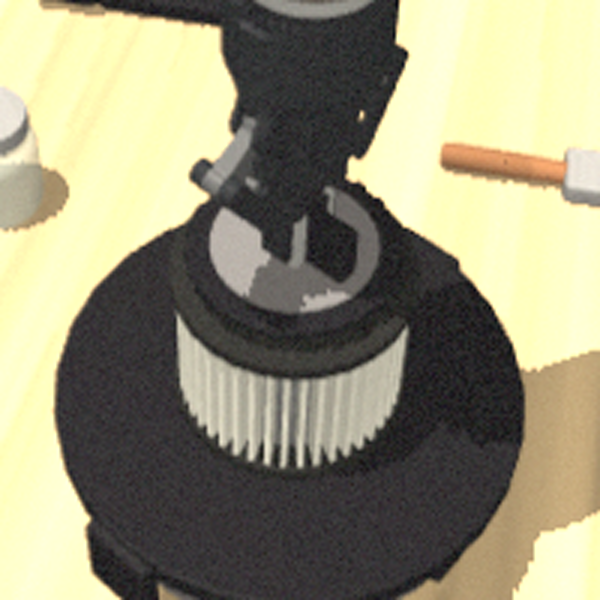

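Call:
carry_out --increments '[0,0,0,0.004,0,0,1,0,0,0,0.004,0,0,1,0,0,0,0.004,0,0,1,0,0,0,0.004,0,0,1,0,0,0,0.004,0,0,1]'

```text
time_s: 17.65
tool_pos: [0.5161, 0.0942, 0.2301]
tcp_rot: [-0.979, 1.571, 0.119]
ft_force: [-0.4, 0.1, -1.1]
gripper_width: 0.156
```

Call:
carry_out --increments '[0,0,0,0.004,0,0,1,0,0,0,0.004,0,0,1,0,0,0,0.004,0,0,1,0,0,0,0.004,0,0,1,0,0,0,0.004,0,0,1]'

```text
time_s: 18.15
tool_pos: [0.5161, 0.0942, 0.2296]
tcp_rot: [-0.631, 1.571, 0.467]
ft_force: [0.3, -0.4, -0.7]
gripper_width: 0.151
```

Run:
```python
from h import *
plan((.516,.0935,.235),62.9)
o=sensors.get_obs();print(o['moment'],o['effort'])
grab('wrist','w6')
```

```text
now [0.5161 0.0942 0.2296] yaw 62.91 q [ 0.64  0.49 -1.12  1.87  0.5   1.1   0.43] t 18.15 F [ 0.3 -0.4 -0.7] w 0.151
turn [0.0002 0.0001 0.    ] shift [-0.045  -0.0022 -0.0052]
[-0.03711993  0.01057515 -0.05350186] [ 2.83109612e-04 -3.90999699e+01 -1.29885221e+01 -2.53015924e+01
  1.53516041e-02  8.63446257e-04 -1.57298797e-05]
```

View pics/w6.png

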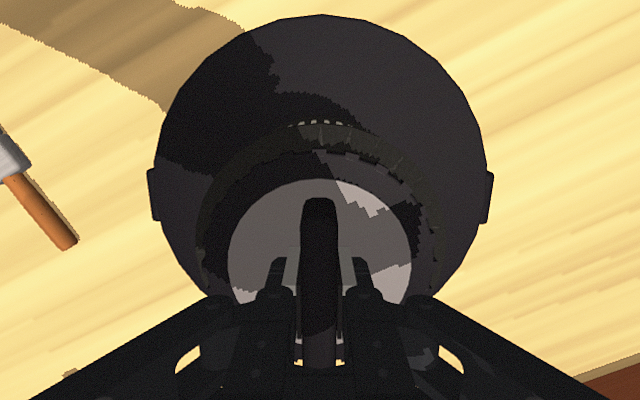

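Run:
```python
from h import *
p,d,X=cloud('w6');z=X[...,2];C=np.array([.5165,.0940]);rr=np.hypot(X[...,0]-C[0],X[...,1]-C[1])
for lo,hi in((.025,.04),(.044,.052),(.055,.0625),(.08,.12)):
    s=z[(rr>lo)&(rr<hi)&(np.mgrid[0:400,0:640][0]<300)&(z<.24)&(z>.08)];print(lo,hi,len(s),np.percentile(s,[25,50,75]) if len(s) else 0)
p,d,X=cloud('w4');z=X[...,2];print('w4 plate rel tcp',np.median(z[215:250,240:262])-.3024, 'w6',np.median(cloud('w6')[2][215:250,240:262,2])-.2296,'w3?')
```

```text
0.025 0.04 9226 [0.21198591 0.2124096  0.21287325]
0.044 0.052 7231 [0.21039582 0.21083177 0.2112462 ]
0.055 0.0625 6413 [0.19614182 0.19662874 0.19706261]
0.08 0.12 27382 [0.09972546 0.10019272 0.10066337]
w4 plate rel tcp -0.01741470562137082 w6 -0.017395200028894248 w3?
```

Call:
carry_out --increments '[0,0,0,0.004,0,0,1,0,0,0,0.004,0,0,1,0,0,0,0.004,0,0,1,0,0,0,0.004,0,0,1,0,0,0,0.004,0,0,1]'

```text
time_s: 18.7
tool_pos: [0.516, 0.0942, 0.2291]
tcp_rot: [-2.912, 1.571, -1.814]
ft_force: [0.8, 1.1, -1.9]
gripper_width: 0.151
```

Call:
carry_out --increments '[0,0,0,0.004,0,0,1,0,0,0,0.004,0,0,1,0,0,0,0.004,0,0,1,0,0,0,0.004,0,0,1,0,0,0,0.004,0,0,1]'

```text
time_s: 19.2
tool_pos: [0.516, 0.0942, 0.2287]
tcp_rot: [-1.381, 1.571, -0.283]
ft_force: [-0.3, -0.0, -1.1]
gripper_width: 0.155
```

Call:
carry_out --increments '[0,0,0,0.004,0,0,1,0,0,0,0.004,0,0,1,0,0,0,0.004,0,0,1,0,0,0,0.004,0,0,1,0,0,0,0.004,0,0,1]'

```text
time_s: 19.7
tool_pos: [0.5161, 0.0942, 0.2282]
tcp_rot: [-0.904, 1.571, 0.194]
ft_force: [-0.1, 0.0, -0.4]
gripper_width: 0.152
```

Call:
carry_out --increments '[0,0,0,0.004,0,0,1,0,0,0,0.004,0,0,1,0,0,0,0.004,0,0,1,0,0,0,0.004,0,0,1,0,0,0,0.004,0,0,1]'

```text
time_s: 20.2
tool_pos: [0.5161, 0.0942, 0.2278]
tcp_rot: [-1.221, 1.571, -0.123]
ft_force: [-0.7, -0.6, 2.2]
gripper_width: 0.154
```

Run:
```python
from h import *
plan((.516,.0935,.235),62.9)
o=sensors.get_obs();print(o['moment'],o['effort'])
```

```text
now [0.5161 0.0942 0.2278] yaw 62.91 q [ 0.64  0.5  -1.12  1.87  0.5   1.09  0.43] t 20.2 F [-0.7 -0.6  2.2] w 0.154
turn [0.0002 0.0001 0.0003] shift [-0.0597 -0.0019 -0.0059]
[-0.18138734  0.21044919  0.06126036] [-8.76541575e-02 -3.78059721e+01 -1.23991656e+01 -2.41697824e+01
  2.91973155e-02 -2.71803131e-01  1.26670890e-03]
```

Call:
carry_out --increments '[0,0,0,0.003,0,0,1,0,0,0,0.003,0,0,1,0,0,0,0.003,0,0,1,0,0,0,0.003,0,0,1,0,0,0,0.003,0,0,1]'

```text
time_s: 20.7
tool_pos: [0.5162, 0.0943, 0.2276]
tcp_rot: [-1.146, 1.57, -0.048]
ft_force: [-1.8, -0.1, 4.6]
gripper_width: 0.157
```

Call:
carry_out --increments '[0.15,0,0,-0.003,0,0,1,0.3,0,0,-0.003,0,0,1,0.45,0,0,-0.003,0,0,1,0.6,0,0,-0.003,0,0,1,0.75,0,0,-0.003,0,0,1]'

```text
time_s: 21.2
tool_pos: [0.5167, 0.0947, 0.2279]
tcp_rot: [0.045, 1.569, 0.549]
ft_force: [1.2, 0.9, 1.7]
gripper_width: 0.148
```

```bash
cat >> h.py <<'E'
def st():
    o=sensors.get_obs();M=R.from_euler('xyz',o['tcp_rot']).as_matrix();y=np.degrees(np.arctan2(M[1,2],M[0,2]))
    print('turned',round(62.9-y,2),'z mm',round(o['tool_pos'][2]*1000,2),o['tool_pos'].round(4),'F',o['ft_force'].round(1),'Mz',o['moment'].round(2),'q7',o['qpos'].round(2),'t',round(o['time_s'],2))
E
python3 -c "
from h import *
st()"
```

```text
turned 33.99 z mm 227.91 [0.5167 0.0947 0.2279] F [1.2 0.9 1.7] Mz [ 0.11 -0.17  0.1 ] q7 [ 0.55  0.43 -0.98  1.87  0.41  1.05 -0.09] t 21.2
```

Call:
carry_out --increments '[0.15,0,0,0,0,0,1,0.3,0,0,0,0,0,1,0.4,0,0,0,0,0,1,0.4,0,0,0,0,0,1,0.4,0,0,0,0,0,1]'

```text
time_s: 21.7
tool_pos: [0.5164, 0.0949, 0.2279]
tcp_rot: [0.487, 1.569, 0.684]
ft_force: [0.8, 1.6, 1.9]
gripper_width: 0.153
```

```bash
python3 -c "
from h import *
st()"
```

```text
turned 51.59 z mm 227.89 [0.5164 0.0949 0.2279] F [0.8 1.6 1.9] Mz [ 0.47 -0.19 -0.03] q7 [ 0.5   0.4  -0.91  1.87  0.37  1.04 -0.36] t 21.7
```

Now 3° steps until the ramp touches.

Call:
carry_out --increments '[0.04,0,0,0,0,0,1,0.08,0,0,0,0,0,1,0.08,0,0,0,0,0,1,0.08,0,0,0,0,0,1,0.08,0,0,0,0,0,1]'

```text
time_s: 22.2
tool_pos: [0.5165, 0.0947, 0.2279]
tcp_rot: [0.541, 1.569, 0.673]
ft_force: [3.3, 4.6, 2.2]
gripper_width: 0.151
```

```bash
python3 -c "
from h import *
st()"
```

```text
turned 55.31 z mm 227.92 [0.5165 0.0947 0.2279] F [3.3 4.6 2.2] Mz [ 0.84 -0.67  0.05] q7 [ 0.5   0.4  -0.9   1.87  0.36  1.04 -0.42] t 22.2
```

Call:
carry_out --increments '[0.04,0,0,0,0,0,1,0.07,0,0,0,0,0,1,0.07,0,0,0,0,0,1,0.07,0,0,0,0,0,1,0.07,0,0,0,0,0,1]'

```text
time_s: 22.7
tool_pos: [0.5166, 0.0946, 0.2279]
tcp_rot: [0.492, 1.569, 0.57]
ft_force: [4.1, 3.7, 2.1]
gripper_width: 0.154
```

```bash
python3 -c "
from h import *
st()"
```

```text
turned 58.47 z mm 227.92 [0.5166 0.0946 0.2279] F [4.1 3.7 2.1] Mz [ 0.78 -0.8   0.03] q7 [ 0.49  0.4  -0.88  1.87  0.35  1.04 -0.47] t 22.7
```

Call:
carry_out --increments '[0.04,0,0,0,0,0,1,0.07,0,0,0,0,0,1,0.07,0,0,0,0,0,1,0.07,0,0,0,0,0,1,0.07,0,0,0,0,0,1]'

```text
time_s: 23.2
tool_pos: [0.5168, 0.0946, 0.228]
tcp_rot: [0.46, 1.569, 0.482]
ft_force: [3.8, 3.8, 1.4]
gripper_width: 0.156
```

```bash
python3 -c "
from h import *
st()"
```

```text
turned 61.62 z mm 227.96 [0.5168 0.0946 0.228 ] F [3.8 3.8 1.4] Mz [ 0.85 -0.97  0.08] q7 [ 0.48  0.39 -0.87  1.87  0.35  1.03 -0.51] t 23.2
```

Call:
carry_out --increments '[0.04,0,0,0,0.003,0.003,1,0.07,0,0,0,0.003,0.003,1,0.07,0,0,0,0.003,0.003,1,0.07,0,0,0,0.003,0.003,1,0.07,0,0,0,0.003,0.003,1]'

```text
time_s: 23.7
tool_pos: [0.5169, 0.0947, 0.2279]
tcp_rot: [0.355, 1.57, 0.322]
ft_force: [4.2, 3.2, 2.0]
gripper_width: 0.157
```

```bash
python3 -c "
from h import *
st()"
```

```text
turned 64.81 z mm 227.88 [0.5169 0.0947 0.2279] F [4.2 3.2 2. ] Mz [ 0.72 -0.84  0.04] q7 [ 0.47  0.39 -0.86  1.87  0.34  1.03 -0.57] t 23.7
```

Call:
carry_out --increments '[0.03,0,0,0,0.002,0.003,1,0.06,0,0,0,0.002,0.003,1,0.06,0,0,0,0.002,0.003,1,0.06,0,0,0,0.002,0.003,1,0.06,0,0,0,0.002,0.003,1]'

```text
time_s: 24.2
tool_pos: [0.5169, 0.0948, 0.2277]
tcp_rot: [0.343, 1.57, 0.262]
ft_force: [3.9, 3.3, 1.2]
gripper_width: 0.156
```

```bash
python3 -c "
from h import *
st()"
```

```text
turned 67.54 z mm 227.68 [0.5169 0.0948 0.2277] F [3.9 3.3 1.2] Mz [ 0.7  -0.81  0.1 ] q7 [ 0.46  0.39 -0.85  1.87  0.34  1.03 -0.61] t 24.2
```

Call:
carry_out --increments '[0.03,0,0,0.002,0.002,0.003,1,0.06,0,0,0.004,0.002,0.003,1,0.06,0,0,0.004,0.002,0.003,1,0.06,0,0,0.004,0.002,0.003,1,0.06,0,0,0.004,0.002,0.003,1]'

```text
time_s: 24.7
tool_pos: [0.5171, 0.0949, 0.2273]
tcp_rot: [-1.813, 1.57, -1.94]
ft_force: [1.9, 2.2, 5.6]
gripper_width: 0.155
```

```bash
python3 -c "
from h import *
st()"
```

```text
turned 70.21 z mm 227.32 [0.5171 0.0949 0.2273] F [1.9 2.2 5.6] Mz [ 0.43 -0.38  0.17] q7 [ 0.45  0.38 -0.84  1.87  0.33  1.03 -0.65] t 24.7
```

Call:
carry_out --increments '[0.03,0,0,0.001,0,0,1,0.06,0,0,0.001,0,0,1,0.065,0,0,0.001,0,0,1,0.065,0,0,0.001,0,0,1,0.065,0,0,0.001,0,0,1]'

```text
time_s: 25.2
tool_pos: [0.5171, 0.0949, 0.2271]
tcp_rot: [-2.084, 1.571, -2.262]
ft_force: [2.0, 2.2, 4.2]
gripper_width: 0.152
```

```bash
python3 -c "
from h import *
st()"
```

```text
turned 73.1 z mm 227.06 [0.5171 0.0949 0.2271] F [2.  2.2 4.2] Mz [ 0.41 -0.44  0.28] q7 [ 0.44  0.38 -0.83  1.87  0.33  1.03 -0.7 ] t 25.2
```

Call:
carry_out --increments '[0.03,0,0,0,0,0,1,0.06,0,0,0,0,0,1,0.065,0,0,0,0,0,1,0.065,0,0,0,0,0,1,0.065,0,0,0,0,0,1]'

```text
time_s: 25.7
tool_pos: [0.517, 0.0949, 0.2269]
tcp_rot: [-2.706, 1.57, -2.936]
ft_force: [2.3, 0.9, 1.6]
gripper_width: 0.152
```

```bash
python3 -c "
from h import *
st()"
```

```text
turned 76.04 z mm 226.87 [0.517  0.0949 0.2269] F [2.3 0.9 1.6] Mz [ 0.3  -0.52  0.39] q7 [ 0.43  0.38 -0.82  1.87  0.32  1.03 -0.74] t 25.7
```

Call:
carry_out --increments '[0.02,0,0,0.001,0,0,1,0.03,0,0,0.001,0,0,1,0.03,0,0,0.001,0,0,1,0.03,0,0,0.001,0,0,1,0.03,0,0,0.001,0,0,1]'

```text
time_s: 26.2
tool_pos: [0.517, 0.0949, 0.2268]
tcp_rot: [-2.5, 1.571, -2.753]
ft_force: [2.6, 0.6, 0.6]
gripper_width: 0.154
```

```bash
python3 -c "
from h import *
st();grab('wrist','w7');p,d,c=grab('side','s7');p,d,X=cloud('s7')"
```

```text
turned 77.39 z mm 226.8 [0.517  0.0949 0.2268] F [2.6 0.6 0.6] Mz [ 0.25 -0.58  0.51] q7 [ 0.43  0.38 -0.81  1.87  0.32  1.02 -0.76] t 26.2
```

View pics/w7.png

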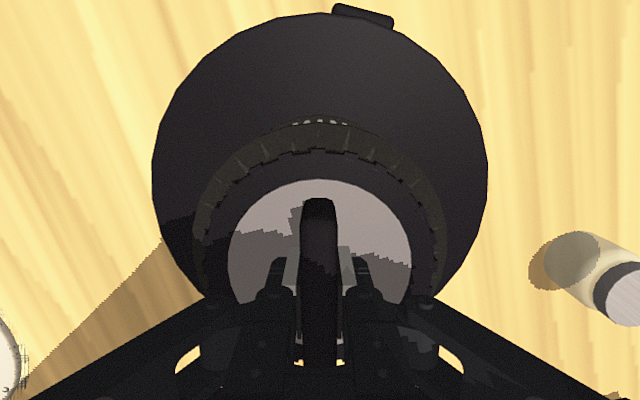

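Call:
carry_out --increments '[0,0,0,0,0,0,0.3,0,0,0,0,0,0,0.3,0,0,0,0,0,0,0.3,0,0,0,0,0,0,0.3,0,0,0,0,0,0,0.3]'

```text
time_s: 26.8
tool_pos: [0.517, 0.0949, 0.2269]
tcp_rot: [-2.57, 1.57, -2.823]
ft_force: [0.6, 0.2, -0.4]
gripper_width: 0.354
```

```bash
python3 -c "
from h import *
st();print(sensors.get_obs()['gripper_width']);grab('wrist','w8')"
```

```text
turned 77.4 z mm 226.9 [0.517  0.0949 0.2269] F [ 0.6  0.2 -0.4] Mz [-0.02 -0.03 -0.01] q7 [ 0.43  0.38 -0.81  1.87  0.32  1.02 -0.77] t 26.8
0.3537576716130358
```

View pics/w8.png

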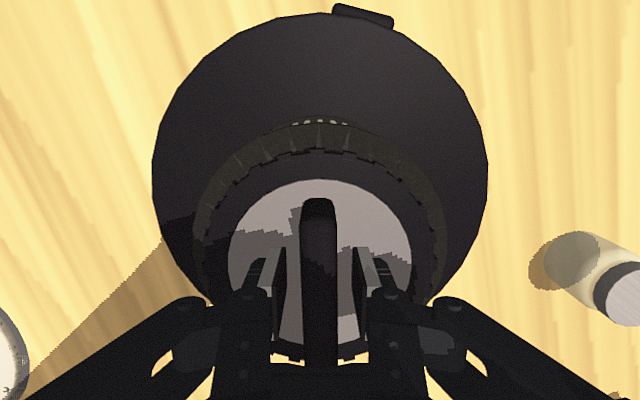

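Call:
carry_out --increments '[0,0,0,-0.1,0,0,0.3,0,0,0,-0.3,0,0,0.3,0,0,0,-0.6,0,0,0.3,0,0,0,-0.9,0,0,0.3,0,0,0,-0.9,0,0,0.3]'

```text
time_s: 27.35
tool_pos: [0.5198, 0.0965, 0.3409]
tcp_rot: [0.343, 1.561, 0.09]
ft_force: [-0.0, 0.4, -0.4]
gripper_width: 0.353
```

Call:
carry_out --increments '[0,0,0,-0.1,0,0,0.3,0,0,0,-0.1,0,0,0.3,0,0,0,-0.1,0,0,0.3,0,0,0,-0.1,0,0,0.3,0,0,0,-0.1,0,0,0.3]'

```text
time_s: 27.85
tool_pos: [0.5167, 0.0949, 0.3461]
tcp_rot: [-2.944, 1.569, 3.086]
ft_force: [0.1, 0.0, -0.1]
gripper_width: 0.353
```

Run:
```python
from h import *
st();grab('wrist','w9')
p,d,c=grab('side','s9');p,d,X=cloud('w9');z=X[...,2]
m=(z>.236)&(z<.26)&(np.hypot(X[...,0]-.5168,X[...,1]-.094)<.045)
b=X[m][:,:2];u,s,vt=np.linalg.svd(b-b.mean(0),full_matrices=False);a=np.degrees(np.arctan2(vt[0,1],vt[0,0]))%180
mk=m.astype(np.uint8);cs,_=cv2.findContours(mk,0,1);c=max(cs,key=cv2.contourArea);print(cv2.minAreaRect((ray('w9',c[:,0],.243)[:,:2]*1000).astype(np.float32)))
print('bar yaw',a,'turned from notch',(152.9-a)%180,b.mean(0),'top z',np.median(z[m]))
rr=np.hypot(X[...,0]-.5165,X[...,1]-.0937)
v=np.mgrid[0:400,0:640][0]<280
for lo,hi,l,h in((.02,.04,.2,.225),(.044,.052,.2,.225),(.056,.0625,.19,.2)):
    print(lo,np.median(z[(rr>lo)&(rr<hi)&(z>l)&(z<h)&v]))
```

```text
turned 77.38 z mm 346.14 [0.5167 0.0949 0.3461] F [ 0.1  0.  -0.1] Mz [-0.04 -0.02  0.02] q7 [ 0.5   0.25 -0.86  1.73  0.2   1.26 -0.66] t 27.85
((516.6416015625, 94.610595703125), (67.775146484375, 13.555749893188477), 76.72389221191406)
bar yaw 76.75707329827748 turned from notch 76.14292670172253 [0.51667747 0.09487741] top z 0.2396056639763852
0.02 0.20960640628662464
0.044 0.20810087317969522
0.056 0.19668467731869949
```

View pics/w9.png

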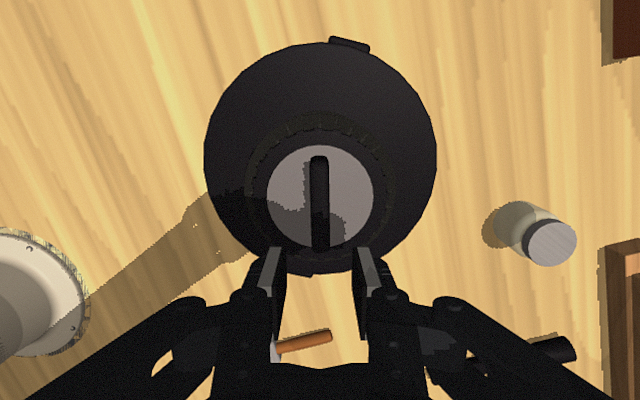

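View pics/s9.png

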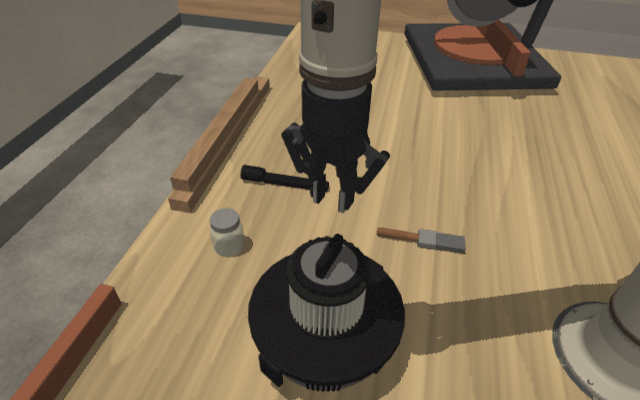

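```bash
python3 -c "
from h import *
print(finish_job())"
```

```text
the job is handed in; nothing more can be done
None
```

The locking cap is on the collar, turned clockwise about 76–77° and released, with the seal pressed at an estimated 15–18 N. I handed the job in at about 28 s of the 67 s allowed.

- **Insertion:** I gripped the cap by its bar and lowered its pins through the notches. The stem met the collar with about 4 N sideways, which I relieved with a small shift. The cap met the seal about 2.7 mm lower than I calculated from the grasp height. Before turning, contact was confirmed by about 6 N of push on the seal.
- **Tightening:** The ramps began to pull the cap down at about 64–66°. Just before release, the drop below the contact height gave about 15 N. The gripper's turn angle gave about 18 N. The torque of about 0.5 N·m fits that range.
- **After release:** The last pictures show the cap seated with its bar at 76.1°, about 1.2° behind the gripper's 77.4°. At that angle the seal's press works out at about 16 N. The force and moment read zero, so the robot was touching nothing. The jar, brush and nozzle look undisturbed.
- **Disagreement:** The camera's height for the disc suggested slightly more compression, about 1.8 mm. That reading is only good to about 2 mm, so I relied on the force and angle.

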